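# Burnish the brass edging seam on a picture frame

## Robot

A 6-joint arm with a two-finger parallel gripper is mounted at the origin on the work surface. World frame = base frame: x ahead of the robot, y to its left, z up, the work surface at z = 0. Lengths are in m, angles in rad, forces in N, time in s.
With the tool pointing down it reaches from about 0.375 to 0.9 m from the base axis. Payload 3.1 kg.
Tool frame: the origin (TCP) lies at the very end of the fingers, on their centre line; the grasp point (between the pads) lies 19 mm behind it; z points along the fingers, y is the line along which they close (so a half turn about z gives the same grasp; the last joint's range is limited). The gripper opens to 85 mm and grips with 20 to 120 N. Pads are 22 mm wide; open, the fingers measure 114 mm over their backs; the gripper's body (76 mm by 85 mm) begins 54 mm behind the grasp point. The pads swing forward as they close: fully open they stand 13 mm farther back than shut.
Start: joints at [0.951, 0.527, 1.433, -0, 1.181, -0.178], TCP at [0.267, 0.565, 0.231] pointing down, gripper open.
Joint ranges: [-3.08, 3.08], [-0.75, 2.2], [0.22, 2.44], [-1.43, 4.57], [0, 2.65], [-2.85, 2.85]. Speed limits (rad/s): [2.79, 2.79, 3.14, 3.14, 3.14, 3.14].

## Interface

Orientations are given as a unit quaternion [w, x, y, z].
In Python, from station import * gives the robot as it stands.
- The arm moves only by the shell command python3 -m creep 'ROWS' [OPENING]. ROWS is JSON, a list of rows, each an object of numbers: "x", "y", "z": the shift along the tool's x, y, z in units of 30 mm (1.0 is 30 mm); "rx", "ry", "rz": the turn, a rotation vector about the tool's x, y, z in units of 8 degrees (1.0 is 8 degrees). In form: [{"x": .., "y": .., "z": .., "rx": .., "ry": .., "rz": ..}, ...]. A call has exactly 10 rows; each row is the pose to reach, as a shift and turn from the pose commanded when the call began, along the tool's axes at that moment; what a row does not reach only later rows make up. A row lasts 1/10 s, in which the tool goes at most 50 mm and 8.59 degrees, less where a joint would pass 70% of its speed; a pose out of reach is approached as far as the arm can. A call with a gripper value outside its range is refused whole. OPENING is the closure in counts, from 0 (fully open) to 255 (shut), set as the call begins (- or left out, the last holds). The fingers move at their own pace and stop on an object; the grip force is fixed at half the most. Time passes only in rows, so rows that repeat a pose let the fingers close, or fill a call up. It gives the time, the measured TCP pose, the force, the opening and the grip force at its end, in the units of the state.
- get_state(): the state, without advancing time (a new reading comes with each control period).
- read_camera(name): name is "scene" or "top" or "wrist"; returns a dict with "img" (400x640x3 uint8, blue, green, red), "range_z" (400x640 float32, m along the optical axis (not along the pixel's ray), 0 where there is no reading), "fx", "fy", "cx", "cy" (pixels), "R" (3x3) and "t" (3): a world point X has camera coordinates R X + t. Camera axes: x right, y down, z forward; pixel columns grow to the right and rows downward; lengths in m; the calibration is good to about 2 mm. A picture is of the moment at which its call begins.
- finish_job(): hands the job in; it is judged then, once.
Trained networks look in a picture, given as the dict that the camera call returned (one of the last four; its "shot" number tells which), for a name from the list of things; names that differ only in an ending like _2 or _b are one class to them, and where a whole thing is asked for, a point or a joint stands for the part that bears it (a point fixed in the world has none). Each returns a list of dicts, best first, with "confidence" (0 to 1); they miss things now and then, are a little off and sometimes report something else, mostly with a low value. They report only what shows in the picture. A call takes as long as a camera call. They do not tell look-alikes from the thing itself.
- recognise(picture, target): "rect" ([centre column, centre row, width, height] as shares, 0 to 1, of the picture: columns of its width, rows of its height, round what is visible of it).
- silhouettes(picture, target): "pixels" (400x640 bool, what is visible of it) and "rect" ([centre column, centre row, width, height] as shares, 0 to 1, of the picture: columns of its width, rows of its height, round what is visible of it).
- place_of(picture, target): "centre" ([row, column] as shares, 0 to 1, of the picture: columns of its width, rows of its height: a listed point, or the origin of a listed thing).
The state is a dict: "time": time; "joints": joint angles; "dq": joint speeds; "effort": joint torques, N m; "tool_pos": TCP position; "orientation": TCP orientation; "force": force on the tool from outside, world axes, zero at the start; "moment": the same for the moment, N m; "opening": finger opening in m; "gripper_force": force on a finger pad.
Only numpy, scipy, OpenCV 4.12 (cv2) and the standard library are available. Lean on these libraries where they do the work, as an engineer would, in place of code of your own. Each camera call takes 0.05 s, during which the arm holds its last target. There are 200 camera calls.

## Task

Take the slim-handled stylus out of its stand, set its spring tip lightly on the large frame at the rosette end of the seam between brass edging and wood, and draw it slowly along the seam to the other end, keeping the tip pressed on the frame and on the seam all the way. Then lift it off and hang it upright back in the hole it came from, leaving the punch beside it in place.

Things in the scene. Friction and masses are not known exactly. Their poses are not given: they have to be found in the camera images.
- stylus_grip (a point): Stylus, upright, 0.15 kg: straight round wooden handle (24 mm diameter, 60 mm tall), under it a flat steel guard disc (54 mm diameter, 6 mm thick), a 12 mm steel shaft and thin point. This point is on its axis in the handle: 26 mm below the top, 40 mm above the guard's underside, 129 mm above the tip; z is up the axis. It hangs by its guard, loose by 10 mm each way, in one of the stand's two holes.
- stylus_tip (a point): The lowest point of the stylus: underside of the 8 mm ball at the end of its spring-loaded point, on the tool's axis, 89 mm below the guard's underside when free. The point gives up to 15 mm up into the shaft: it starts to give at 1 N and takes 4 N at 15 mm. Pressing it in 4 to 10 mm suits the work.
- seam_start (a point): Rosette end of the seam, on the flat upper face of the large dark wooden frame (280 x 200 mm, rails 45 mm wide, 22 mm thick) lying fixed on the table. Its long rail nearer the robot has an 18 mm wide flush brass edging; the seam is the line where brass meets wood, and a round brass rosette lies just before its start. +y points along the seam, z up. The smaller frame is not to be worked on.
- seam_end (a point): The other end of the seam, 150 mm along +y from its start, on the same flat upper face; axes as at the start.
- punch: Doming punch, a bystander: same guard, but a low mushroom-shaped wooden head (48 mm wide, its top 42 mm above the guard's underside). Origin on its axis at the guard's underside. It hangs in the other hole of the wooden tool stand (200 x 100 mm, top 110 mm above the table, 33 mm holes 120 mm apart along its long side; stylus and punch may be in either).
Things that resemble listed ones, but are neither listed nor needed, are in the scene too. What is shaped like the part that bears stylus_grip but black or green is not meant.

How it is judged:
By the outcome, as a careful person would: the job done as asked, in the order asked, and still so for the second after the job is handed in, with the robot touching nothing.
It also fails if it takes over 70 s, if anything falls off the work surface, if the arm or the gripper's body presses on something with over 40 N, if the wrist force passes 120 N, or if a joint passes its speed limit or range.

## Working session

There is one attempt and no reset: what is moved stays moved. The work goes in short steps, Python scripts to look and compute and a shell command to move; the robot and the scene stay as the last step left them, time stands still between calls to the robot, and variables do not carry over. Pictures are saved under pics/ and viewed, at most 11 in all, crops included, and the job is handed in when it is done.

```bash
mkdir -p pics; ls
cat > h.py <<'E'
from station import *
import numpy as np, cv2
def world(c,col,row,z=None,r=None):
    d=np.array([(col-c['cx'])/c['fx'],(row-c['cy'])/c['fy'],1.0]); R=np.array(c['R']);t=np.array(c['t'])
    o=-R.T@t; w=R.T@d
    if z is not None: return o+w*(z-o[2])/w[2]
    if r is None: r=c['range_z'][int(round(row)),int(round(col))]
    return o+w*r
def pix(c,X):
    p=np.array(c['R'])@np.array(X)+np.array(c['t']); return p[0]/p[2]*c['fx']+c['cx'],p[1]/p[2]*c['fy']+c['cy']
E
python3 - <<'E'
from h import *
for n in ['top','scene']:
    c=read_camera(n); cv2.imwrite(f'pics/{n}0.png',c['img'])
    print(n,np.round(-np.array(c['R']).T@np.array(c['t']),3))
    for k in ['stylus_grip','stylus_tip','seam_start','seam_end','punch']:
        for d in place_of(c,k)[:3]:
            row,col=d['centre'][0]*400,d['centre'][1]*640
            print(k,round(d['confidence'],2),round(col),round(row),np.round(world(c,col,row),3))
s=get_state();print(s)
E
```

```text
pics
top [0.376 0.084 1.071]
stylus_grip 0.84 163 159 [0.631 0.408 0.154]
stylus_grip 0.8 196 209 [0.52  0.33  0.177]
stylus_grip 0.8 145 227 [0.487 0.441 0.151]
stylus_tip 0.23 195 209 [0.519 0.331 0.174]
seam_start 0.84 465 209 [ 0.534 -0.265  0.022]
seam_end 0.73 401 207 [ 0.541 -0.113  0.021]
punch 0.96 256 217 [0.505 0.211 0.152]
scene [ 1.49  -0.309  0.949]
stylus_grip 0.87 398 163 [0.49  0.377 0.112]
stylus_grip 0.87 418 155 [0.495 0.437 0.129]
stylus_grip 0.58 439 183 [0.645 0.409 0.137]
seam_start 0.77 188 248 [ 0.513 -0.258  0.023]
seam_end 0.68 247 240 [ 0.542 -0.104  0.022]
punch 0.53 354 183 [0.534 0.21  0.118]
{'time': 0.6, 'joints': array([ 9.50502103e-01,  5.27463728e-01,  1.43269754e+00,  3.83796718e-05,
        1.18138897e+00, -1.78542491e-01]), 'dq': array([ 1.09254447e-03,  1.25119813e-03, -1.86235721e-03,  1.63873804e-03,
        3.16582407e-05,  2.20920747e-04]), 'effort': array([-9.95194714e-04, -4.42045784e+01, -1.78327614e+01, -2.63855163e-04,
        1.01268168e-03,  2.94891629e-05]), 'tool_pos': array([0.26718134, 0.56499628, 0.23133349]), 'orientation': array([-8.10861071e-06,  2.19091403e-01,  9.75704339e-01,  2.64423486e-05]), 'force': array([-0.29279165,  0.40916301, -0.46771116]), 'moment': array([-0.07871198,  0.01060035,  0.01003397]), 'gripper_force': 0.0, 'opening': 0.08565932031833368}
```

View pics/top0.png

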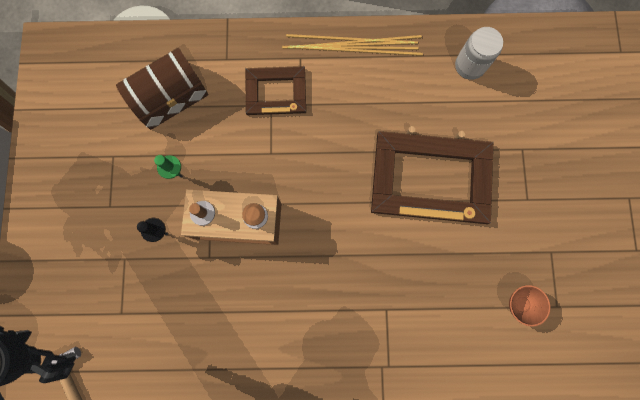

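View pics/scene0.png

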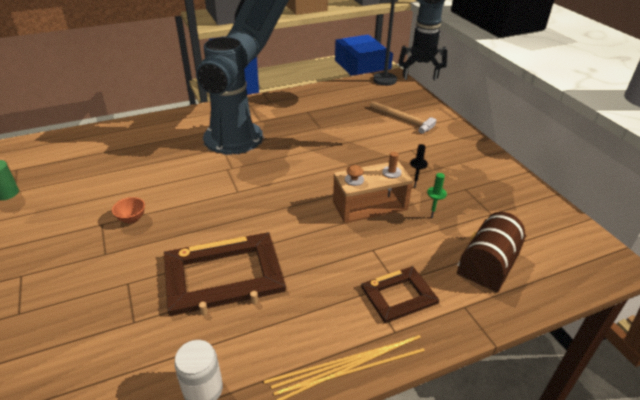

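The top view shows three stylus-like things: brown-handled in the stand at (197,210), green at (168,165) and black at (150,229). The brown one in the stand fits, being wooden, next to the punch at (254,214). The large frame is at (433,177), with the brass on its near rail from (398,210) to (470,213) and the rosette on the right. I'll confirm with an enlarged crop.

Run:
```python
from h import *
im=cv2.imread('pics/top0.png')
a=cv2.resize(im[180:250,170:290],(800,467)[:2],interpolation=cv2.INTER_CUBIC)[:300]
a=cv2.resize(im[185:245,175:295],(600,300),interpolation=cv2.INTER_CUBIC)
b=cv2.resize(im[182:242,375:495],(600,300),interpolation=cv2.INTER_CUBIC)
cv2.imwrite('pics/crop1.png',np.vstack([a,b]))
c=read_camera('top')
# stand top fit & stylus handle top
P=np.array([world(c,u,v) for v in range(185,248) for u in range(176,285)])
m=abs(P[:,2]-.11)<.006
print('stand',cv2.minAreaRect((P[m][:,:2]*1000).astype(np.float32)))
m=(P[:,2]>.165); print('handle',m.sum(),P[m].mean(0),P[m].min(0),P[m].max(0))
P=np.array([world(c,u,v) for v in range(120,235) for u in range(360,505)])
m=abs(P[:,2]-.022)<.006
print('frame',m.sum(),cv2.minAreaRect((P[m][:,:2]*1000).astype(np.float32)),np.median(P[m][:,2]))
# brass mask
hsv=cv2.cvtColor(c['img'],cv2.COLOR_BGR2HSV)
for u in range(398,482,6):
    print(u,[tuple(int(q) for q in c['img'][v,u]) for v in range(203,224,1)][0:0],[int(c['img'][v,u,2]) for v in range(200,226)])
```

```text
stand ((517.0782470703125, 275.82647705078125), (201.2394561767578, 100.54521942138672), 85.51897430419922)
handle 147 [0.49224961 0.28285387 0.3516357 ] [0.3763911  0.08362255 0.16504833] [0.53237537 0.34396862 1.07085056]
frame 6089 ((623.3919677734375, -194.96707153320312), (281.51214599609375, 217.37625122070312), 83.35398864746094) 0.02219565958122205
398 [] [89, 84, 81, 84, 88, 89, 86, 82, 87, 91, 92, 92, 93, 88, 54, 71, 110, 117, 165, 176, 178, 183, 180, 178, 173, 169]
404 [] [89, 88, 83, 83, 85, 87, 108, 199, 213, 214, 213, 214, 213, 211, 120, 51, 91, 115, 164, 174, 177, 182, 181, 178, 172, 169]
410 [] [90, 90, 87, 83, 84, 86, 85, 164, 207, 213, 213, 213, 213, 213, 165, 85, 58, 110, 121, 121, 171, 180, 180, 176, 171, 168]
416 [] [86, 90, 89, 88, 87, 85, 87, 82, 196, 213, 213, 213, 214, 213, 213, 139, 63, 91, 116, 119, 170, 180, 178, 175, 170, 169]
422 [] [84, 86, 88, 87, 89, 82, 84, 85, 137, 202, 212, 214, 213, 213, 214, 190, 99, 46, 110, 119, 168, 178, 179, 174, 171, 170]
428 [] [85, 86, 88, 88, 89, 87, 85, 85, 81, 167, 207, 214, 213, 214, 214, 214, 143, 65, 73, 116, 124, 12
[... 319 characters left out ...]
, 85, 81, 198, 211, 213, 214, 214, 214, 214, 125, 52, 95, 120, 123, 163, 167, 167]
452 [] [99, 88, 86, 80, 84, 89, 87, 89, 87, 86, 83, 136, 203, 212, 213, 213, 214, 214, 191, 98, 58, 115, 120, 117, 160, 166]
458 [] [110, 80, 84, 85, 83, 86, 86, 88, 89, 88, 84, 84, 197, 211, 213, 214, 214, 214, 213, 140, 64, 77, 116, 117, 158, 165]
464 [] [105, 101, 100, 89, 82, 83, 86, 88, 87, 127, 187, 208, 211, 211, 180, 143, 105, 91, 87, 87, 68, 48, 109, 116, 116, 159]
470 [] [56, 54, 50, 83, 85, 81, 82, 170, 208, 214, 207, 187, 180, 180, 188, 211, 213, 213, 144, 93, 86, 54, 57, 108, 116, 114]
476 [] [84, 83, 81, 69, 84, 83, 79, 82, 85, 87, 88, 88, 88, 86, 87, 86, 86, 86, 88, 89, 89, 80, 51, 88, 111, 114]
```

View pics/crop1.png

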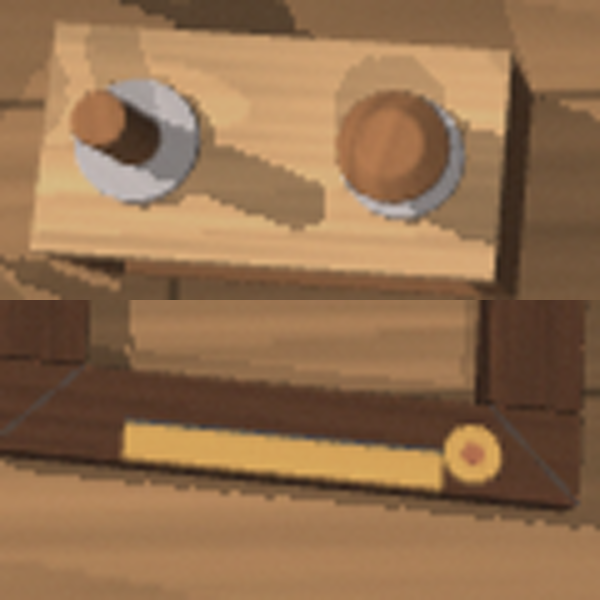

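The crop confirms both targets. The brown stylus is at the left hole (disc centre near (202,213)) and the mushroom punch is on the right. The seam is the upper, wood-side edge of the brass, from about (400,206) to (463,212), with the rosette on its right.

```bash
cat >> h.py <<'E'
def toolshift(X):
    "shift in tool axes, in units, from measured tcp to X"
    from scipy.spatial.transform import Rotation as Ro
    s=get_state(); q=s['orientation']; R=Ro.from_quat([q[1],q[2],q[3],q[0]]).as_matrix()
    return np.round(R.T@(np.array(X)-s['tool_pos'])/.03,3), np.degrees(np.arctan2(R[1,1],R[0,1]))
E
python3 - <<'E'
from h import *
c=read_camera('top'); img=c['img'].astype(float)
E=[]
for u in range(403,460):
    for v in range(203,214):
        a,b=img[v,u,2],img[v+1,u,2]
        if a<145<=b: E.append((u,v+(145-a)/(b-a))); break
W=np.array([world(c,u,v,z=.022) for u,v in E])
p=np.polyfit(W[:,1],W[:,0],1); print('x=%.4f*y+%.4f'%tuple(p),'resid',np.std(W[:,0]-np.polyval(p,W[:,1])))
rows=img[209,395:410,2]; print(rows); print(img[214,455:475,2])
print('place grip@.15',world(c,196,209,z=.15),'disc@.116',world(c,202.4,213.4,z=.116))
for k,z in (('stylus_grip',.15),('seam_start',.022),('seam_end',.022)):
    for d in place_of(c,k)[:3]:
        print(k,np.round(world(c,d['centre'][1]*640,d['centre'][0]*400,z=z),4))
print(toolshift([.52,.335,.245]))
E
```

```text
x=0.1168*y+0.5564 resid 0.0002799017118641505
[ 89.  89.  87.  91. 131. 214. 214. 214. 214. 214. 214. 213. 213. 213.
 213.]
[213. 213. 214. 213. 212. 212. 212. 210. 178. 180. 213. 213. 210. 189.
 159. 186. 201. 213. 214. 209.]
place grip@.15 [0.52371087 0.33644409 0.15      ] disc@.116 [0.51933835 0.33168224 0.116     ]
stylus_grip [0.5242 0.3389 0.15  ]
stylus_grip [0.4897 0.4427 0.15  ]
stylus_grip [0.6296 0.409  0.15  ]
seam_start [ 0.53   -0.2572  0.022 ]
seam_end [ 0.5414 -0.1159  0.022 ]
(array([-10.896,  -3.329,  -0.455]), np.float64(64.68971733963832))
```

```bash
python3 -m creep '[{"x":-1.5,"y":-0.5,"z":-0.5,"rz":-0.3},{"x":-3,"y":-1,"z":-0.5,"rz":-0.6},{"x":-4.5,"y":-1.4,"z":-0.5,"rz":-0.9},{"x":-6,"y":-1.9,"z":-0.5,"rz":-1.2},{"x":-7.5,"y":-2.3,"z":-0.5,"rz":-1.6},{"x":-9,"y":-2.8,"z":-0.5,"rz":-1.9},{"x":-10.2,"y":-3.1,"z":-0.5,"rz":-2.2},{"x":-10.9,"y":-3.3,"z":-0.5,"rz":-2.33},{"x":-10.9,"y":-3.3,"z":-0.5,"rz":-2.33},{"x":-10.9,"y":-3.3,"z":-0.5,"rz":-2.33}]' 0
python3 - <<'E'
from h import *
c=read_camera('wrist'); cv2.imwrite('pics/w1.png',c['img'])
print(-np.array(c['R']).T@np.array(c['t']))
for k,z in (('stylus_grip',.15),('punch',.11)):
    for d in place_of(c,k)[:3]:
        u,v=d['centre'][1]*640,d['centre'][0]*400
        print(k,d['confidence'],round(u),round(v),np.round(world(c,u,v,z=z),4),np.round(world(c,u,v),4))
for d in silhouettes(c,'stylus_grip')[:2]:
    m=d['pixels']; vv,uu=np.nonzero(m); P=np.array([world(c,u,v) for u,v in zip(uu,vv) if c['range_z'][v,u]>0])
    print(d['rect'],len(P))
    for lo,hi in ((.171,.185),(.112,.12)):
        q=P[(P[:,2]>lo)&(P[:,2]<hi)]
        if len(q)>5: print(lo,len(q),q.min(0),q.max(0),(q.min(0)+q.max(0))/2)
    print(np.histogram(P[:,2],bins=np.arange(.1,.2,.01)))
E
```

```text
[0.20508574 0.59438765 0.37438853]invalid input
```

```bash
python3 -m creep '[{"x":-1.5,"y":-0.5,"z":-0.5,"rx":0,"ry":0,"rz":-0.3},{"x":-3,"y":-1,"z":-0.5,"rx":0,"ry":0,"rz":-0.6},{"x":-4.5,"y":-1.4,"z":-0.5,"rx":0,"ry":0,"rz":-0.9},{"x":-6,"y":-1.9,"z":-0.5,"rx":0,"ry":0,"rz":-1.2},{"x":-7.5,"y":-2.3,"z":-0.5,"rx":0,"ry":0,"rz":-1.6},{"x":-9,"y":-2.8,"z":-0.5,"rx":0,"ry":0,"rz":-1.9},{"x":-10.2,"y":-3.1,"z":-0.5,"rx":0,"ry":0,"rz":-2.2},{"x":-10.9,"y":-3.3,"z":-0.5,"rx":0,"ry":0,"rz":-2.33},{"x":-10.9,"y":-3.3,"z":-0.5,"rx":0,"ry":0,"rz":-2.33},{"x":-10.9,"y":-3.3,"z":-0.5,"rx":0,"ry":0,"rz":-2.33}]' 0
cat > look.py <<'E'
from h import *
c=read_camera('wrist'); cv2.imwrite('pics/w1.png',c['img'])
print(-np.array(c['R']).T@np.array(c['t']))
for k,z in (('stylus_grip',.15),('punch',.11)):
    for d in place_of(c,k)[:3]:
        u,v=d['centre'][1]*640,d['centre'][0]*400
        print(k,d['confidence'],round(u),round(v),np.round(world(c,u,v,z=z),4),np.round(world(c,u,v),4))
for d in silhouettes(c,'stylus_grip')[:2]:
    m=d['pixels']; vv,uu=np.nonzero(m); P=np.array([world(c,u,v) for u,v in zip(uu,vv) if c['range_z'][v,u]>0])
    print(d['rect'],len(P))
    for lo,hi in ((.171,.185),(.112,.12)):
        q=P[(P[:,2]>lo)&(P[:,2]<hi)]
        if len(q)>5: print(lo,len(q),q.min(0),q.max(0),(q.min(0)+q.max(0))/2)
    print(np.histogram(P[:,2],bins=np.arange(.1,.2,.01)))
E
python3 look.py
```

```text
time: 2.05
tool_pos: [0.5203, 0.3355, 0.2461]
orientation: [-0.0, 0.059, 0.998, 0.0]
force: [-0.6, 0.4, -0.9]
opening: 0.0851
gripper_force: 0.0
[0.45217497 0.34332066 0.38923886]
stylus_grip 0.75 320 202 [0.5215 0.3328 0.15  ] [0.5139 0.3339 0.1761]
stylus_grip 0.75 417 289 [0.6176 0.4136 0.15  ] [0.5316 0.3771 0.2743]
stylus_grip 0.63 442 150 [0.4894 0.4374 0.15  ] [0.4887 0.4357 0.1543]
punch 0.61 205 195 [0.5129 0.2178 0.11  ] [0.5043 0.2356 0.1496]
[0.5007, 0.4911, 0.0811, 0.1452] 2398
0.171 674 [0.5114091  0.32273226 0.17116248] [0.5337681  0.34564643 0.1784224 ] [0.5225886  0.33418934 0.17479244]
0.112 1368 [0.49658792 0.30888173 0.11219305] [0.54598158 0.360154   0.11954658] [0.52128475 0.33451787 0.11586982]
(array([   0, 1376,   56,   58,   63,   78,   85,  682,    0]), array([0.1 , 0.11, 0.12, 0.13, 0.14, 0.15, 0.16, 0.17, 0.18, 0.19]))
[0.6794, 0.3615, 0.1081, 0.1355] 2656
0.112 80 [0.4794202  0.43522864 0.11226698] [0.50140162 0.44764871 0.11989453] [0.49041091 0.44143868 0.11608076]
(array([ 85,  99, 101, 115, 127, 699,   0,   0,   0]), array([0.1 , 0.11, 0.12, 0.13, 0.14, 0.15, 0.16, 0.17, 0.18, 0.19]))
```

```bash
python3 -m creep '[{"x":-0.05,"y":-0.03,"z":0.5,"rx":0,"ry":0,"rz":0},{"x":-0.05,"y":-0.03,"z":1,"rx":0,"ry":0,"rz":0},{"x":-0.05,"y":-0.03,"z":1.5,"rx":0,"ry":0,"rz":0},{"x":-0.05,"y":-0.03,"z":2,"rx":0,"ry":0,"rz":0},{"x":-0.05,"y":-0.03,"z":2.5,"rx":0,"ry":0,"rz":0},{"x":-0.05,"y":-0.03,"z":3,"rx":0,"ry":0,"rz":0},{"x":-0.05,"y":-0.03,"z":3.4,"rx":0,"ry":0,"rz":0},{"x":-0.05,"y":-0.03,"z":3.7,"rx":0,"ry":0,"rz":0},{"x":-0.05,"y":-0.03,"z":3.85,"rx":0,"ry":0,"rz":0},{"x":-0.05,"y":-0.03,"z":3.85,"rx":0,"ry":0,"rz":0}]' 0
python3 -m creep '[{"x":0,"y":0,"z":0,"rx":0,"ry":0,"rz":0},{"x":0,"y":0,"z":0,"rx":0,"ry":0,"rz":0},{"x":0,"y":0,"z":0,"rx":0,"ry":0,"rz":0},{"x":0,"y":0,"z":0,"rx":0,"ry":0,"rz":0},{"x":0,"y":0,"z":0,"rx":0,"ry":0,"rz":0},{"x":0,"y":0,"z":0,"rx":0,"ry":0,"rz":0},{"x":0,"y":0,"z":0,"rx":0,"ry":0,"rz":0},{"x":0,"y":0,"z":0,"rx":0,"ry":0,"rz":0},{"x":0,"y":0,"z":0,"rx":0,"ry":0,"rz":0},{"x":0,"y":0,"z":0,"rx":0,"ry":0,"rz":0}]' 255
```

```text
time: 3.25
tool_pos: [0.5215, 0.3347, 0.1303]
orientation: [-0.0, 0.058, 0.998, -0.0]
force: [0.2, -0.4, -0.4]
opening: 0.0857
gripper_force: 0.0
time: 4.25
tool_pos: [0.5222, 0.3346, 0.1314]
orientation: [0.0, 0.058, 0.998, 0.0]
force: [-0.9, -2.3, 5.8]
opening: 0.023
gripper_force: 58.8
```

```bash
python3 -m creep '[{"x":0,"y":0,"z":-0.15,"rx":0,"ry":0,"rz":0},{"x":0,"y":0,"z":-0.5,"rx":0,"ry":0,"rz":0},{"x":0,"y":0,"z":-1,"rx":0,"ry":0,"rz":0},{"x":0,"y":0,"z":-1.6,"rx":0,"ry":0,"rz":0},{"x":0,"y":0,"z":-2.2,"rx":0,"ry":0,"rz":0},{"x":0,"y":0,"z":-2.8,"rx":0,"ry":0,"rz":0},{"x":0,"y":0,"z":-3.4,"rx":0,"ry":0,"rz":0},{"x":0,"y":0,"z":-4,"rx":0,"ry":0,"rz":0},{"x":0,"y":0,"z":-4.4,"rx":0,"ry":0,"rz":0},{"x":0,"y":0,"z":-4.4,"rx":0,"ry":0,"rz":0}]'
python3 - <<'E'
from h import *
p=(.1168,.5564)
d=np.array([p[0],1]);d/=np.hypot(*d); print(d)
c=read_camera('top')
# brass ends at wood-side edge
for u,v in ((399.3,205.9),(463,212.1),(469.5,213)): print(world(c,u,v,z=.022))
print(toolshift([.5287,-.21,.27]), get_state()['force'])
E
```

```text
time: 5.25
tool_pos: [0.5228, 0.3351, 0.2649]
orientation: [0.002, 0.058, 0.998, 0.001]
force: [-0.2, -0.2, -1.9]
opening: 0.0226
gripper_force: 58.8
[0.11601135 0.99324789]
[ 0.54363148 -0.10936645  0.022     ]
[ 0.52636777 -0.25838539  0.022     ]
[ 0.52397816 -0.2734845   0.022     ]
(array([ -2.331, -18.011,  -0.23 ]), np.float64(83.33308735861993)) [ 1.11978404 -0.50669831 -1.76757591]
```

```bash
python3 -m creep '[{"x":0,"y":0,"z":-0.6,"rx":0,"ry":0,"rz":0},{"x":0,"y":-0.4,"z":-1.4,"rx":0,"ry":0,"rz":0},{"x":-0.1,"y":-1.3,"z":-1.8,"rx":0,"ry":0,"rz":0},{"x":-0.3,"y":-2.6,"z":-1.8,"rx":0,"ry":0,"rz":0},{"x":-0.5,"y":-4,"z":-1.8,"rx":0,"ry":0,"rz":0},{"x":-0.7,"y":-5.4,"z":-1.8,"rx":0,"ry":0,"rz":0},{"x":-0.9,"y":-6.8,"z":-1.8,"rx":0,"ry":0,"rz":0},{"x":-1.1,"y":-8.2,"z":-1.8,"rx":0,"ry":0,"rz":0},{"x":-1.2,"y":-9.4,"z":-1.8,"rx":0,"ry":0,"rz":0},{"x":-1.2,"y":-10,"z":-1.8,"rx":0,"ry":0,"rz":0}]'
python3 -m creep '[{"x":-0.1,"y":-1.2,"z":0.2,"rx":0,"ry":0,"rz":0},{"x":-0.3,"y":-2.4,"z":0.8,"rx":0,"ry":0,"rz":0},{"x":-0.5,"y":-3.7,"z":1.5,"rx":0,"ry":0,"rz":0},{"x":-0.7,"y":-5,"z":2.2,"rx":0,"ry":0,"rz":0},{"x":-0.9,"y":-6.3,"z":2.8,"rx":0,"ry":0,"rz":0},{"x":-1.1,"y":-7.6,"z":3.4,"rx":0,"ry":0,"rz":0},{"x":-1.2,"y":-8.7,"z":3.9,"rx":0,"ry":0,"rz":0},{"x":-1.24,"y":-9.4,"z":4.3,"rx":0,"ry":0,"rz":0},{"x":-1.24,"y":-9.6,"z":4.5,"rx":0,"ry":0,"rz":0},{"x":-1.24,"y":-9.6,"z":4.5,"rx":0,"ry":0,"rz":0}]'
python3 - <<'E'
from h import *
c=read_camera('wrist'); cv2.imwrite('pics/w2.png',c['img'])
t=read_camera('top'); s=read_camera('scene')
v=np.hstack([cv2.resize(t['img'][150:250,380:505],(400,320),interpolation=cv2.INTER_CUBIC),cv2.resize(s['img'][120:290,130:300],(320,320),interpolation=cv2.INTER_CUBIC)]); cv2.imwrite('pics/ts2.png',v)
print(toolshift([.5264,-.2584,.16]))
for n,k in ((c,'wrist'),(s,'scene')):
  for d in place_of(n,'stylus_tip')[:2]:
    u,vv=d['centre'][1]*640,d['centre'][0]*400; print(k,d['confidence'],u,vv,world(n,u,vv),world(n,u,vv,z=.07))
  for q in ('seam_start','seam_end'):
   for d in place_of(n,q)[:1]:
    u,vv=d['centre'][1]*640,d['centre'][0]*400; print(k,q,d['confidence'],u,vv,world(n,u,vv,z=.022))
  for X in ([.5264,-.2584,.022],[.5436,-.1094,.022]): print(pix(n,X))
E
```

```text
time: 6.3
tool_pos: [0.522, 0.0296, 0.3154]
orientation: [-0.001, 0.06, 0.998, -0.0]
force: [0.2, -0.4, -0.9]
opening: 0.0229
gripper_force: 59.0
time: 7.3
tool_pos: [0.525, -0.2576, 0.1799]
orientation: [-0.002, 0.059, 0.998, 0.001]
force: [1.0, 0.6, -1.0]
opening: 0.0227
gripper_force: 59.1
(array([-0.011, -0.064,  0.736]), np.float64(83.393817648002))
wrist seam_start 0.64 324.67199999999997 187.0 [ 0.52795449 -0.25525488  0.022     ]
wrist seam_end 0.58 463.23199999999997 186.88 [ 0.54533438 -0.10817651  0.022     ]
(np.float64(321.57447748155846), np.float64(185.92961577155873))
(np.float64(462.09846742652644), np.float64(185.43985322990258))
scene 0.69 245.56799999999998 240.92 [ 0.54746788 -0.11058629  0.02534135] [ 0.59302164 -0.12016143  0.07      ]
scene seam_start 0.91 190.976 247.52 [ 0.51374496 -0.24943881  0.022     ]
scene seam_end 0.55 246.208 235.88 [ 0.52598403 -0.10277384  0.022     ]
(np.float64(188.53073773240214), np.float64(251.64668981869283))
(np.float64(245.68915869296313), np.float64(240.76170372742584))
```

View pics/w2.png

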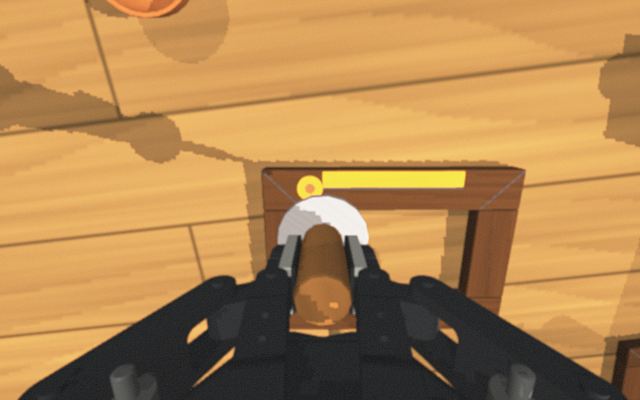

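The wrist view shows the brass from (322,180) to (465,180). The seam is its lower edge at about row 188, the rosette is at (310,187), and the guard is centred near (323,235).

View pics/ts2.png

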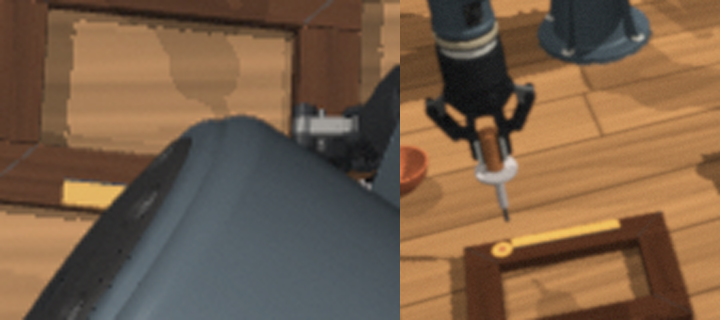

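Run:
```python
from h import *
c=read_camera('wrist'); img=c['img'].astype(float)
g=img[:,:,1]
print([int(x) for x in g[176:196,380]],[int(x) for x in g[176:196,440]], [int(x) for x in g[180,316:326]],[int(x) for x in g[180,458:470]])
E=[]
for u in range(332,460):
    for v in range(182,195):
        a,b=g[v,u],g[v+1,u]
        if a>=130>b: E.append((u,v+(a-130)/(a-b))); break
W=np.array([world(c,u,v,z=.022) for u,v in E]); p=np.polyfit(W[:,1],W[:,0],1)
print(p,np.std(W[:,0]-np.polyval(p,W[:,1])))
for u in (321.5,465.5): print(world(c,u,np.polyval(np.polyfit(*np.array(E).T,1),u),z=.022))
print('top x at', [0.1168*y+.5564 for y in (-.2584,-.1094)], 'wrist', np.polyval(p,[-.2584,-.1094]))
# frame top height in wrist depth
print(np.median([world(c,u,195)[2] for u in range(345,455,5)]))
# guard points
P=np.array([world(c,u,v) for v in range(190,300,2) for u in range(270,380,2)])
print(get_state()['tool_pos'])
m=abs(P[:,2]-.161)<.008; q=P[m]; print(len(q),q.min(0),q.max(0))
```

```text
[229, 228, 230, 231, 228, 229, 230, 229, 219, 169, 121, 90, 83, 81, 82, 89, 88, 90, 89, 88] [232, 229, 230, 233, 231, 231, 231, 229, 220, 166, 125, 94, 86, 86, 86, 82, 79, 80, 82, 86] [231, 231, 229, 228, 219, 186, 183, 221, 231, 230] [234, 234, 235, 236, 227, 179, 114, 84, 85, 84, 86, 87]
[0.11623143 0.55909741] 3.191739727487912e-05
[ 0.52901729 -0.25879503  0.022     ]
[ 0.54689034 -0.10502389  0.022     ]
top x at [0.52621888, 0.54362208] wrist [0.52906321 0.5463817 ]
0.02254148591794866
[ 0.52648372 -0.25748392  0.18232216]
668 [ 0.50060758 -0.28405098  0.1619828 ] [ 0.53339736 -0.2313041   0.16899104]
```

Run:
```python
from h import *
c=read_camera('wrist'); s=read_camera('scene'); tp=get_state()['tool_pos']; print(tp,get_state()['orientation'])
uv=[(u,v) for v in range(190,330) for u in range(265,385)]
P=np.array([world(c,*k) for k in uv]); col=np.array([c['img'][v,u] for u,v in uv]).astype(int)
g=(abs(P[:,2]-tp[2]+.0155)<.012)&(col[:,0]>140)
q=P[g]; A=np.c_[q[:,:2]-tp[:2],np.ones(len(q))]
for _ in range(3):
    k=np.linalg.lstsq(A,q[:,2],rcond=None)[0]; r=q[:,2]-A@k; ok=abs(r)<.0015; q,A=q[ok],A[ok]
print('guard plane slope',k,len(q))
# circle fit on outer boundary: points by angle max radius
ctr=np.array([tp[0],tp[1]])
hull=cv2.convexHull((q[:,:2]*1e4).astype(np.float32))[:,0]/1e4
from scipy.optimize import least_squares
f=hull[hull[:,0]<tp[0]-.003]
print('guard ctr',least_squares(lambda o:np.hypot(*(f-o).T)-.0265,ctr).x)
h=(col[:,2]>col[:,0]+30)&(P[:,2]>tp[2]+.0)&(P[:,2]<tp[2]+.05)
w=P[h]
t=w[w[:,2]>tp[2]+.0425]; print('handle top',len(t),(t.min(0)+t.max(0))/2,t.min(0),t.max(0))
cv2.imwrite('pics/s3.png',cv2.resize(s['img'][180:260,140:260],(720,480),interpolation=cv2.INTER_CUBIC))
for X in ([tp[0],tp[1],tp[2]-.1104],[tp[0],tp[1],tp[2]-.0214],[.529,-.2584,.022],[.5462,-.1094,.022]):
    u,v=pix(s,X); print('scene expects',u,v,'crop',(u-140)*6,(v-180)*6)
```

```text
[ 0.52634282 -0.25770733  0.18206928] [ 1.60393570e-04  5.80044524e-02  9.98316305e-01 -1.14313699e-04]
guard plane slope [ 0.00101248 -0.00200798  0.16742711] 2492
guard ctr [ 0.52710296 -0.25762963]
handle top 2406 [ 0.52719818 -0.25213134  0.22818025] [ 0.51517265 -0.2716836   0.22457013] [ 0.53922371 -0.23257909  0.23179037]
scene expects 185.76932102405956 237.77542005192882 crop 274.6159261443574 346.6525203115729
scene expects 179.9569951540017 211.27511476941984 crop 239.74197092401022 187.65068861651906
scene expects 188.73211688792225 252.3110328790808 crop 292.3927013275335 433.8661972744849
scene expects 245.96585038958955 241.3939959547507 crop 635.7951023375373 368.36397572850416
```

View pics/s3.png

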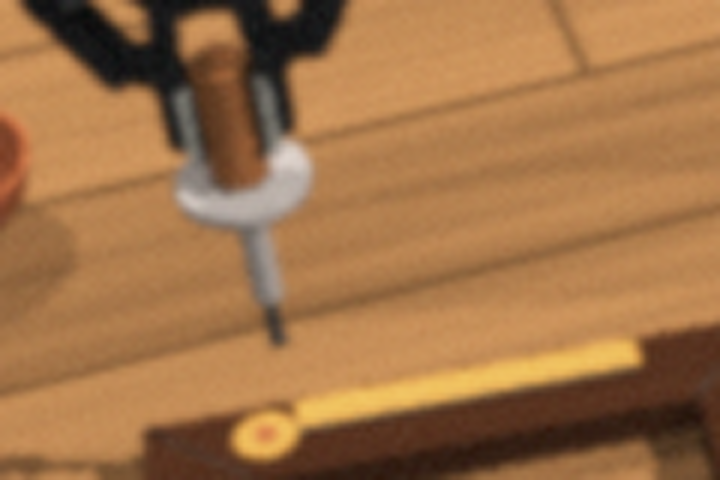

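```bash
python3 -m creep '[{"x":-0.04,"y":0,"z":0.2,"rx":0,"ry":0,"rz":0},{"x":-0.04,"y":0,"z":0.4,"rx":0,"ry":0,"rz":0},{"x":-0.04,"y":0,"z":0.7,"rx":0,"ry":0,"rz":0},{"x":-0.04,"y":0,"z":1,"rx":0,"ry":0,"rz":0},{"x":-0.04,"y":0,"z":1.2,"rx":0,"ry":0,"rz":0},{"x":-0.04,"y":0,"z":1.35,"rx":0,"ry":0,"rz":0},{"x":-0.04,"y":0,"z":1.45,"rx":0,"ry":0,"rz":0},{"x":-0.04,"y":0,"z":1.5,"rx":0,"ry":0,"rz":0},{"x":-0.04,"y":0,"z":1.5,"rx":0,"ry":0,"rz":0},{"x":-0.04,"y":0,"z":1.5,"rx":0,"ry":0,"rz":0}]'
python3 - <<'E'
from h import *
s=read_camera('scene'); st=get_state(); tp=st['tool_pos']; print(tp,st['force'])
cv2.imwrite('pics/s4.png',cv2.resize(s['img'][215:265,170:260],(792,440),interpolation=cv2.INTER_CUBIC))
f=8.8
for X in ([tp[0],tp[1],tp[2]-.1104],[tp[0],tp[1],tp[2]-.1064],[tp[0],tp[1],.022],[.5262,-.2584,.022],[.529,-.2584,.022],[.5436,-.1094,.022],[.5462,-.1094,.022]):
    u,v=pix(s,X); print('crop',np.round([(u-170+.5)*f,(v-215+.5)*f]))
img=s['img'].astype(float)
E=[]
for u in range(194,243,1):
    g=img[:,u,1]; v0=int(round(254-(u-188)*.19-4))
    # falling edge
    for v in range(v0-3,v0+8):
        if g[v]>=110>g[v+1]: E.append((u,v+(g[v]-110)/(g[v]-g[v+1]))); break
W=np.array([world(s,u,v,z=.022) for u,v in E]);p=np.polyfit(W[:,1],W[:,0],1);print('scene seam',p,np.polyval(p,[-.2584,-.1094]),len(E),np.std(W[:,0]-np.polyval(p,W[:,1])))
print([int(x) for x in img[236:256,215,1]])
E
```

```text
time: 8.9
tool_pos: [0.5276, -0.2582, 0.1371]
orientation: [0.0, 0.058, 0.998, -0.0]
force: [-0.7, -0.9, -2.3]
opening: 0.023
gripper_force: 59.1
[ 0.52762192 -0.25821278  0.13717087] [-0.327959   -0.10676636 -2.2711252 ]
crop [166. 318.]
crop [164. 308.]
crop [169. 329.]
crop [167. 326.]
crop [169. 333.]
crop [670. 231.]
crop [673. 237.]
scene seam [0.11813311 0.55624937] [0.52572377 0.54332561] 49 0.00015601589742488144
[144, 151, 147, 143, 141, 153, 178, 192, 193, 177, 141, 82, 53, 55, 54, 51, 52, 46, 34, 27]
```

View pics/s4.png

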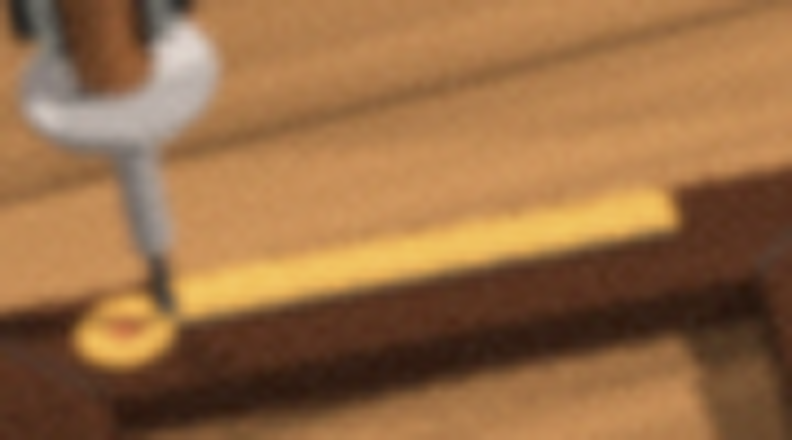

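The tip at (168,313) in the crop sits over the seam's start beside the rosette; the brass corner is about (181,320). I'll shift 2 mm along the seam and press.

```bash
python3 -m creep '[{"x":-0.01,"y":0.07,"z":0,"rx":0,"ry":0,"rz":0},{"x":-0.01,"y":0.07,"z":0,"rx":0,"ry":0,"rz":0},{"x":-0.01,"y":0.07,"z":0.08,"rx":0,"ry":0,"rz":0},{"x":-0.01,"y":0.07,"z":0.15,"rx":0,"ry":0,"rz":0},{"x":-0.01,"y":0.07,"z":0.22,"rx":0,"ry":0,"rz":0},{"x":-0.01,"y":0.07,"z":0.3,"rx":0,"ry":0,"rz":0},{"x":-0.01,"y":0.07,"z":0.36,"rx":0,"ry":0,"rz":0},{"x":-0.01,"y":0.07,"z":0.39,"rx":0,"ry":0,"rz":0},{"x":-0.01,"y":0.07,"z":0.39,"rx":0,"ry":0,"rz":0},{"x":-0.01,"y":0.07,"z":0.39,"rx":0,"ry":0,"rz":0}]'
python3 - <<'E'
from h import *
s=read_camera('scene')
F=[];Z=[]
for i in range(6):
    st=get_state();F.append(st['force']);Z.append(st['tool_pos']);read_camera('scene')
print(np.mean(F,0),np.mean(Z,0)); tp=Z[-1]
cv2.imwrite('pics/s5.png',cv2.resize(s['img'][215:265,170:260],(792,440),interpolation=cv2.INTER_CUBIC))
print(toolshift([.5456,-.1055,.1254]))
E
```

```text
time: 9.95
tool_pos: [0.528, -0.2561, 0.1253]
orientation: [0.0, 0.058, 0.998, -0.0]
force: [-0.3, 0.4, -0.3]
opening: 0.0226
gripper_force: 59.1
[ 0.24360623 -0.02113781  0.51675528] [ 0.528025   -0.25604722  0.12524303]
(array([ 2.000e-03,  5.052e+00, -8.000e-03]), np.float64(83.32770997314002))
```

View pics/s5.png

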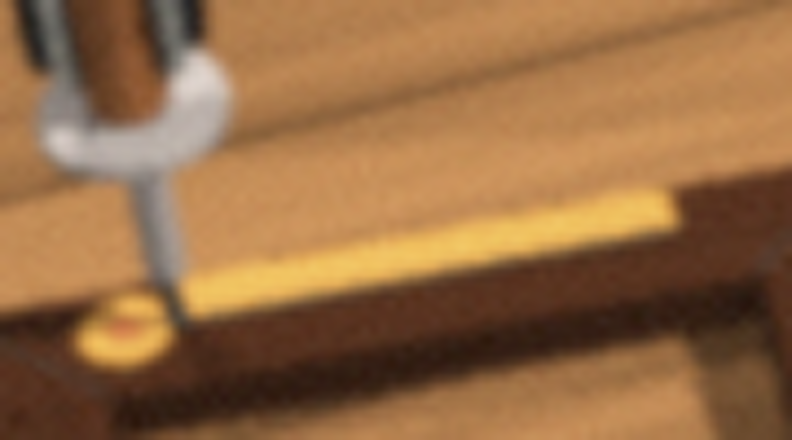

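The tip at (180,322) rests on the seam at the brass corner, with about 2 N of contact force, which is roughly 6 mm of spring travel. Next I'll draw it along at 15 mm/s.

```bash
python3 -m creep '[{"x":0,"y":0.03,"z":0,"rx":0,"ry":0,"rz":0},{"x":0,"y":0.08,"z":0,"rx":0,"ry":0,"rz":0},{"x":0,"y":0.13,"z":0,"rx":0,"ry":0,"rz":0},{"x":0,"y":0.18,"z":0,"rx":0,"ry":0,"rz":0},{"x":0,"y":0.23,"z":0,"rx":0,"ry":0,"rz":0},{"x":0,"y":0.28,"z":0,"rx":0,"ry":0,"rz":0},{"x":0,"y":0.34,"z":0,"rx":0,"ry":0,"rz":0},{"x":0,"y":0.4,"z":0,"rx":0,"ry":0,"rz":0},{"x":0,"y":0.45,"z":0,"rx":0,"ry":0,"rz":0},{"x":0,"y":0.5,"z":0,"rx":0,"ry":0,"rz":0}]'
python3 -m creep '[{"x":0,"y":0.05,"z":0,"rx":0,"ry":0,"rz":0},{"x":0,"y":0.1,"z":0,"rx":0,"ry":0,"rz":0},{"x":0,"y":0.15,"z":0,"rx":0,"ry":0,"rz":0},{"x":0,"y":0.2,"z":0,"rx":0,"ry":0,"rz":0},{"x":0,"y":0.25,"z":0,"rx":0,"ry":0,"rz":0},{"x":0,"y":0.3,"z":0,"rx":0,"ry":0,"rz":0},{"x":0,"y":0.35,"z":0,"rx":0,"ry":0,"rz":0},{"x":0,"y":0.4,"z":0,"rx":0,"ry":0,"rz":0},{"x":0,"y":0.45,"z":0,"rx":0,"ry":0,"rz":0},{"x":0,"y":0.5,"z":0,"rx":0,"ry":0,"rz":0}]'
python3 -m creep '[{"x":0,"y":0.05,"z":0,"rx":0,"ry":0,"rz":0},{"x":0,"y":0.1,"z":0,"rx":0,"ry":0,"rz":0},{"x":0,"y":0.15,"z":0,"rx":0,"ry":0,"rz":0},{"x":0,"y":0.2,"z":0,"rx":0,"ry":0,"rz":0},{"x":0,"y":0.25,"z":0,"rx":0,"ry":0,"rz":0},{"x":0,"y":0.3,"z":0,"rx":0,"ry":0,"rz":0},{"x":0,"y":0.35,"z":0,"rx":0,"ry":0,"rz":0},{"x":0,"y":0.4,"z":0,"rx":0,"ry":0,"rz":0},{"x":0,"y":0.45,"z":0,"rx":0,"ry":0,"rz":0},{"x":0,"y":0.5,"z":0,"rx":0,"ry":0,"rz":0}]'
python3 -m creep '[{"x":0,"y":0.05,"z":0,"rx":0,"ry":0,"rz":0},{"x":0,"y":0.1,"z":0,"rx":0,"ry":0,"rz":0},{"x":0,"y":0.15,"z":0,"rx":0,"ry":0,"rz":0},{"x":0,"y":0.2,"z":0,"rx":0,"ry":0,"rz":0},{"x":0,"y":0.25,"z":0,"rx":0,"ry":0,"rz":0},{"x":0,"y":0.3,"z":0,"rx":0,"ry":0,"rz":0},{"x":0,"y":0.35,"z":0,"rx":0,"ry":0,"rz":0},{"x":0,"y":0.4,"z":0,"rx":0,"ry":0,"rz":0},{"x":0,"y":0.45,"z":0,"rx":0,"ry":0,"rz":0},{"x":0,"y":0.5,"z":0,"rx":0,"ry":0,"rz":0}]'
python3 - <<'E'
from h import *
s=read_camera('scene'); st=get_state(); tp=st['tool_pos']; print(tp)
cv2.imwrite('pics/s6.png',cv2.resize(s['img'][215:265,170:260],(792,440),interpolation=cv2.INTER_CUBIC))
print('line x', .5282+.1168*(tp[1]+.256), toolshift([.5456,-.1055,.1254]))
E
```

```text
time: 11.3
tool_pos: [0.5297, -0.241, 0.1251]
orientation: [-0.0, 0.058, 0.998, 0.0]
force: [0.1, -2.8, 1.0]
opening: 0.0225
gripper_force: 59.2
time: 12.3
tool_pos: [0.5315, -0.2261, 0.1251]
orientation: [-0.0, 0.058, 0.998, 0.0]
force: [0.1, -1.7, 1.9]
opening: 0.0227
gripper_force: 59.2
time: 13.3
tool_pos: [0.5332, -0.2112, 0.1251]
orientation: [-0.0, 0.058, 0.998, 0.0]
force: [-0.8, -1.6, 0.8]
opening: 0.0227
gripper_force: 59.2
time: 14.3
tool_pos: [0.5349, -0.1963, 0.1251]
orientation: [-0.0, 0.058, 0.998, -0.0]
force: [-0.4, -2.0, 0.9]
opening: 0.0226
gripper_force: 59.2
[ 0.53489867 -0.19591031  0.12510082]
line x 0.5352184757405312 (array([-0.004,  3.035, -0.008]), np.float64(83.32596195406487))
```

View pics/s6.png

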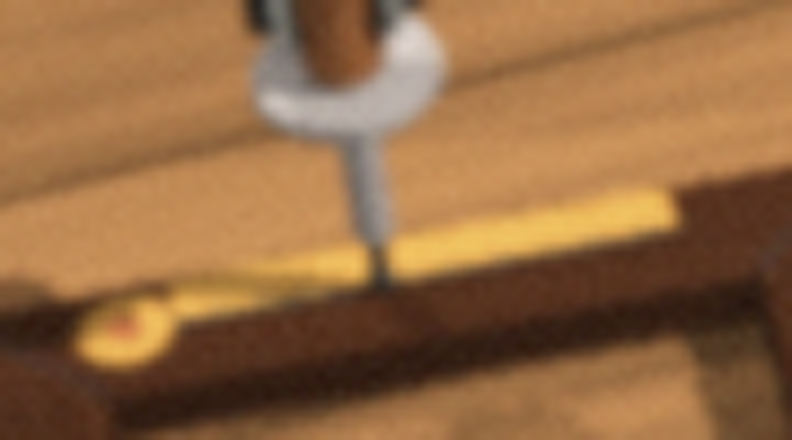

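The tip at (381,287) is on the seam, 60 mm along. Continuing.

```bash
python3 -m creep '[{"x":0,"y":0.05,"z":0,"rx":0,"ry":0,"rz":0},{"x":0,"y":0.1,"z":0,"rx":0,"ry":0,"rz":0},{"x":0,"y":0.15,"z":0,"rx":0,"ry":0,"rz":0},{"x":0,"y":0.2,"z":0,"rx":0,"ry":0,"rz":0},{"x":0,"y":0.25,"z":0,"rx":0,"ry":0,"rz":0},{"x":0,"y":0.3,"z":0,"rx":0,"ry":0,"rz":0},{"x":0,"y":0.35,"z":0,"rx":0,"ry":0,"rz":0},{"x":0,"y":0.4,"z":0,"rx":0,"ry":0,"rz":0},{"x":0,"y":0.45,"z":0,"rx":0,"ry":0,"rz":0},{"x":0,"y":0.5,"z":0,"rx":0,"ry":0,"rz":0}]'
python3 -m creep '[{"x":0,"y":0.05,"z":0,"rx":0,"ry":0,"rz":0},{"x":0,"y":0.1,"z":0,"rx":0,"ry":0,"rz":0},{"x":0,"y":0.15,"z":0,"rx":0,"ry":0,"rz":0},{"x":0,"y":0.2,"z":0,"rx":0,"ry":0,"rz":0},{"x":0,"y":0.25,"z":0,"rx":0,"ry":0,"rz":0},{"x":0,"y":0.3,"z":0,"rx":0,"ry":0,"rz":0},{"x":0,"y":0.35,"z":0,"rx":0,"ry":0,"rz":0},{"x":0,"y":0.4,"z":0,"rx":0,"ry":0,"rz":0},{"x":0,"y":0.45,"z":0,"rx":0,"ry":0,"rz":0},{"x":0,"y":0.5,"z":0,"rx":0,"ry":0,"rz":0}]'
python3 -m creep '[{"x":0,"y":0.05,"z":0,"rx":0,"ry":0,"rz":0},{"x":0,"y":0.1,"z":0,"rx":0,"ry":0,"rz":0},{"x":0,"y":0.15,"z":0,"rx":0,"ry":0,"rz":0},{"x":0,"y":0.2,"z":0,"rx":0,"ry":0,"rz":0},{"x":0,"y":0.25,"z":0,"rx":0,"ry":0,"rz":0},{"x":0,"y":0.3,"z":0,"rx":0,"ry":0,"rz":0},{"x":0,"y":0.35,"z":0,"rx":0,"ry":0,"rz":0},{"x":0,"y":0.4,"z":0,"rx":0,"ry":0,"rz":0},{"x":0,"y":0.45,"z":0,"rx":0,"ry":0,"rz":0},{"x":0,"y":0.5,"z":0,"rx":0,"ry":0,"rz":0}]'
python3 -m creep '[{"x":0,"y":0.05,"z":0,"rx":0,"ry":0,"rz":0},{"x":0,"y":0.1,"z":0,"rx":0,"ry":0,"rz":0},{"x":0,"y":0.15,"z":0,"rx":0,"ry":0,"rz":0},{"x":0,"y":0.2,"z":0,"rx":0,"ry":0,"rz":0},{"x":0,"y":0.25,"z":0,"rx":0,"ry":0,"rz":0},{"x":0,"y":0.3,"z":0,"rx":0,"ry":0,"rz":0},{"x":0,"y":0.35,"z":0,"rx":0,"ry":0,"rz":0},{"x":0,"y":0.4,"z":0,"rx":0,"ry":0,"rz":0},{"x":0,"y":0.45,"z":0,"rx":0,"ry":0,"rz":0},{"x":0,"y":0.5,"z":0,"rx":0,"ry":0,"rz":0}]'
python3 -m creep '[{"x":0,"y":0.05,"z":0,"rx":0,"ry":0,"rz":0},{"x":0,"y":0.1,"z":0,"rx":0,"ry":0,"rz":0},{"x":0,"y":0.15,"z":0,"rx":0,"ry":0,"rz":0},{"x":0,"y":0.2,"z":0,"rx":0,"ry":0,"rz":0},{"x":0,"y":0.25,"z":0,"rx":0,"ry":0,"rz":0},{"x":0,"y":0.3,"z":0,"rx":0,"ry":0,"rz":0},{"x":0,"y":0.35,"z":0,"rx":0,"ry":0,"rz":0},{"x":0,"y":0.4,"z":0,"rx":0,"ry":0,"rz":0},{"x":0,"y":0.45,"z":0,"rx":0,"ry":0,"rz":0},{"x":0,"y":0.5,"z":0,"rx":0,"ry":0,"rz":0}]'
python3 -m creep '[{"x":0,"y":0.05,"z":0,"rx":0,"ry":0,"rz":0},{"x":0,"y":0.1,"z":0,"rx":0,"ry":0,"rz":0},{"x":0,"y":0.15,"z":0,"rx":0,"ry":0,"rz":0},{"x":0,"y":0.2,"z":0,"rx":0,"ry":0,"rz":0},{"x":0,"y":0.25,"z":0,"rx":0,"ry":0,"rz":0},{"x":0,"y":0.3,"z":0,"rx":0,"ry":0,"rz":0},{"x":0,"y":0.36,"z":0,"rx":0,"ry":0,"rz":0},{"x":0,"y":0.42,"z":0,"rx":0,"ry":0,"rz":0},{"x":0,"y":0.48,"z":0,"rx":0,"ry":0,"rz":0},{"x":0,"y":0.53,"z":0,"rx":0,"ry":0,"rz":0}]'
python3 - <<'E'
from h import *
s=read_camera('scene'); st=get_state(); tp=st['tool_pos']; print(tp)
cv2.imwrite('pics/s7.png',cv2.resize(s['img'][215:265,170:260],(792,440),interpolation=cv2.INTER_CUBIC))
E
```

```text
time: 15.35
tool_pos: [0.5367, -0.1814, 0.1251]
orientation: [-0.0, 0.058, 0.998, 0.0]
force: [0.1, -2.5, 0.8]
opening: 0.0229
gripper_force: 59.2
time: 16.35
tool_pos: [0.5385, -0.1665, 0.1251]
orientation: [0.0, 0.058, 0.998, -0.0]
force: [0.4, -2.8, 0.7]
opening: 0.0229
gripper_force: 59.2
time: 17.35
tool_pos: [0.5402, -0.1516, 0.1251]
orientation: [-0.0, 0.058, 0.998, 0.0]
force: [-0.2, -1.9, 0.9]
opening: 0.0224
gripper_force: 59.2
time: 18.35
tool_pos: [0.5419, -0.1367, 0.1251]
orientation: [-0.0, 0.058, 0.998, -0.0]
force: [-0.8, -1.3, -0.2]
opening: 0.0227
gripper_force: 59.2
time: 19.35
tool_pos: [0.5437, -0.1218, 0.1251]
orientation: [0.0, 0.058, 0.998, -0.0]
force: [-0.1, -1.9, 1.0]
opening: 0.0226
gripper_force: 59.2
time: 20.35
tool_pos: [0.5455, -0.1059, 0.1251]
orientation: [-0.0, 0.058, 0.998, 0.0]
force: [-0.6, -1.5, 0.7]
opening: 0.023
gripper_force: 59.2
[ 0.54546375 -0.10562674  0.12509274]
```

View pics/s7.png

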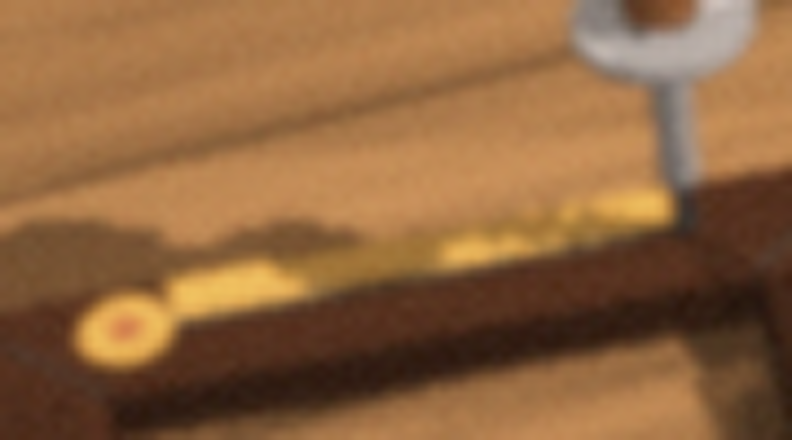

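The tip at (687,230) has reached the far end of the brass. Now I'll lift and carry it back.

```bash
python3 -m creep '[{"x":0,"y":0,"z":-0.2,"rx":0,"ry":0,"rz":0},{"x":0,"y":0,"z":-0.6,"rx":0,"ry":0,"rz":0},{"x":0,"y":0,"z":-1.2,"rx":0,"ry":0,"rz":0},{"x":0,"y":0,"z":-2,"rx":0,"ry":0,"rz":0},{"x":0,"y":0.3,"z":-2.9,"rx":0,"ry":0,"rz":0},{"x":0.1,"y":0.8,"z":-3.8,"rx":0,"ry":0,"rz":0},{"x":0.3,"y":1.5,"z":-4.7,"rx":0,"ry":0,"rz":0},{"x":0.5,"y":2.4,"z":-5.4,"rx":0,"ry":0,"rz":0},{"x":0.7,"y":3.4,"z":-6,"rx":0,"ry":0,"rz":0},{"x":0.9,"y":4.5,"z":-6.2,"rx":0,"ry":0,"rz":0}]'
python3 -m creep '[{"x":0.2,"y":1.2,"z":0,"rx":0,"ry":0,"rz":0},{"x":0.4,"y":2.5,"z":0,"rx":0,"ry":0,"rz":0},{"x":0.6,"y":3.8,"z":0,"rx":0,"ry":0,"rz":0},{"x":0.8,"y":5.1,"z":0,"rx":0,"ry":0,"rz":0},{"x":1,"y":6.4,"z":0,"rx":0,"ry":0,"rz":0},{"x":1.2,"y":7.7,"z":0,"rx":0,"ry":0,"rz":0},{"x":1.4,"y":8.8,"z":0,"rx":0,"ry":0,"rz":0},{"x":1.5,"y":9.6,"z":0,"rx":0,"ry":0,"rz":0},{"x":1.58,"y":9.98,"z":0,"rx":0,"ry":0,"rz":0},{"x":1.58,"y":9.98,"z":0,"rx":0,"ry":0,"rz":0}]'
python3 - <<'E'
from h import *
c=read_camera('wrist'); tp=get_state()['tool_pos']
print(tp,toolshift([.5222,.3346,.133]))
P=np.array([world(c,u,v) for v in range(0,400,2) for u in range(0,640,2)])
m=(abs(P[:,2]-.11)<.004)
print('stand',cv2.minAreaRect((P[m][:,:2]*1000).astype(np.float32)))
E
```

```text
time: 21.4
tool_pos: [0.5345, 0.0321, 0.314]
orientation: [0.002, 0.059, 0.998, 0.0]
force: [0.0, 0.1, -1.8]
opening: 0.0229
gripper_force: 59.0
time: 22.4
tool_pos: [0.5211, 0.335, 0.3111]
orientation: [-0.0, 0.057, 0.998, -0.0]
force: [-0.4, -0.0, -2.5]
opening: 0.023
gripper_force: 59.0
[0.52143279 0.33372982 0.31106758] (array([-0.027,  0.039,  5.936]), np.float64(83.38463103752018))
stand ((593.2112426757812, 389.29180908203125), (481.2917175292969, 244.8999481201172), 46.51749038696289)
```

```bash
python3 -m creep '[{"x":-0.03,"y":0.02,"z":0.4,"rx":0,"ry":0,"rz":0},{"x":-0.03,"y":0.02,"z":0.8,"rx":0,"ry":0,"rz":0},{"x":-0.03,"y":0.02,"z":1.2,"rx":0,"ry":0,"rz":0},{"x":-0.03,"y":0.02,"z":1.6,"rx":0,"ry":0,"rz":0},{"x":-0.03,"y":0.02,"z":2,"rx":0,"ry":0,"rz":0},{"x":-0.03,"y":0.02,"z":2.4,"rx":0,"ry":0,"rz":0},{"x":-0.03,"y":0.02,"z":2.8,"rx":0,"ry":0,"rz":0},{"x":-0.03,"y":0.02,"z":3.1,"rx":0,"ry":0,"rz":0},{"x":-0.03,"y":0.02,"z":3.3,"rx":0,"ry":0,"rz":0},{"x":-0.03,"y":0.02,"z":3.4,"rx":0,"ry":0,"rz":0}]'
python3 -m creep '[{"x":0,"y":0,"z":0.3,"rx":0,"ry":0,"rz":0},{"x":0,"y":0,"z":0.6,"rx":0,"ry":0,"rz":0},{"x":0,"y":0,"z":0.9,"rx":0,"ry":0,"rz":0},{"x":0,"y":0,"z":1.2,"rx":0,"ry":0,"rz":0},{"x":0,"y":0,"z":1.5,"rx":0,"ry":0,"rz":0},{"x":0,"y":0,"z":1.8,"rx":0,"ry":0,"rz":0},{"x":0,"y":0,"z":2.1,"rx":0,"ry":0,"rz":0},{"x":0,"y":0,"z":2.3,"rx":0,"ry":0,"rz":0},{"x":0,"y":0,"z":2.4,"rx":0,"ry":0,"rz":0},{"x":0,"y":0,"z":2.45,"rx":0,"ry":0,"rz":0}]'
python3 -c "
from h import *
print(toolshift([.5222,.3346,.1312]))"
```

```text
time: 23.45
tool_pos: [0.5229, 0.3344, 0.2084]
orientation: [-0.0, 0.058, 0.998, -0.0]
force: [0.2, 1.0, -1.8]
opening: 0.0228
gripper_force: 59.0
time: 24.45
tool_pos: [0.523, 0.3345, 0.1353]
orientation: [-0.0, 0.058, 0.998, -0.0]
force: [0.7, -0.5, -1.5]
opening: 0.0226
gripper_force: 59.0
(array([0.027, 0.002, 0.136]), np.float64(83.32824769333617))
```

Free so far with no contact. Next: the last 4 mm, then release.

```bash
python3 -m creep '[{"x":0.02,"y":0,"z":0.03,"rx":0,"ry":0,"rz":0},{"x":0.02,"y":0,"z":0.06,"rx":0,"ry":0,"rz":0},{"x":0.02,"y":0,"z":0.09,"rx":0,"ry":0,"rz":0},{"x":0.02,"y":0,"z":0.11,"rx":0,"ry":0,"rz":0},{"x":0.02,"y":0,"z":0.12,"rx":0,"ry":0,"rz":0},{"x":0.02,"y":0,"z":0.12,"rx":0,"ry":0,"rz":0},{"x":0.02,"y":0,"z":0.12,"rx":0,"ry":0,"rz":0},{"x":0.02,"y":0,"z":0.12,"rx":0,"ry":0,"rz":0},{"x":0.02,"y":0,"z":0.12,"rx":0,"ry":0,"rz":0},{"x":0.02,"y":0,"z":0.12,"rx":0,"ry":0,"rz":0}]'
python3 -m creep '[{"x":0,"y":0,"z":0,"rx":0,"ry":0,"rz":0},{"x":0,"y":0,"z":0,"rx":0,"ry":0,"rz":0},{"x":0,"y":0,"z":0,"rx":0,"ry":0,"rz":0},{"x":0,"y":0,"z":0,"rx":0,"ry":0,"rz":0},{"x":0,"y":0,"z":0,"rx":0,"ry":0,"rz":0},{"x":0,"y":0,"z":0,"rx":0,"ry":0,"rz":0},{"x":0,"y":0,"z":0,"rx":0,"ry":0,"rz":0},{"x":0,"y":0,"z":0,"rx":0,"ry":0,"rz":0},{"x":0,"y":0,"z":0,"rx":0,"ry":0,"rz":0},{"x":0,"y":0,"z":0,"rx":0,"ry":0,"rz":0}]' 0
python3 -m creep '[{"x":0,"y":0,"z":-0.2,"rx":0,"ry":0,"rz":0},{"x":0,"y":0,"z":-0.5,"rx":0,"ry":0,"rz":0},{"x":0,"y":0,"z":-0.9,"rx":0,"ry":0,"rz":0},{"x":0,"y":0,"z":-1.4,"rx":0,"ry":0,"rz":0},{"x":0,"y":0,"z":-2,"rx":0,"ry":0,"rz":0},{"x":0,"y":0,"z":-2.6,"rx":0,"ry":0,"rz":0},{"x":0,"y":0,"z":-3.2,"rx":0,"ry":0,"rz":0},{"x":0,"y":0,"z":-3.8,"rx":0,"ry":0,"rz":0},{"x":0,"y":0,"z":-4,"rx":0,"ry":0,"rz":0},{"x":0,"y":0,"z":-4,"rx":0,"ry":0,"rz":0}]' 0
python3 look.py
python3 - <<'E'
import cv2; i=cv2.imread('pics/w1.png'); cv2.imwrite('pics/w8.png',i)
E
```

```text
time: 25.45
tool_pos: [0.5225, 0.3346, 0.132]
orientation: [0.0, 0.058, 0.998, 0.0]
force: [0.5, 0.2, -1.8]
opening: 0.0225
gripper_force: 59.0
time: 26.45
tool_pos: [0.5224, 0.3345, 0.132]
orientation: [-0.0, 0.058, 0.998, -0.0]
force: [0.2, -0.2, 0.3]
opening: 0.0854
gripper_force: 0.0
time: 27.45
tool_pos: [0.5231, 0.3348, 0.2539]
orientation: [0.002, 0.058, 0.998, 0.001]
force: [0.1, 0.1, 0.1]
opening: 0.0853
gripper_force: 0.0
[0.45434893 0.34245796 0.39671049]
stylus_grip 0.75 438 143 [0.4876 0.4367 0.15  ] [0.4874 0.436  0.1518]
stylus_grip 0.67 319 199 [0.5239 0.3317 0.15  ] [0.5167 0.3328 0.1755]
stylus_grip 0.56 415 283 [0.619  0.4141 0.15  ] [0.5319 0.3762 0.2805]
punch 0.66 206 190 [0.5129 0.2161 0.11  ] [0.5048 0.2336 0.1498]
punch 0.17 321 196 [0.5325 0.3323 0.11  ] [0.5144 0.3347 0.1765]
[0.6769, 0.3549, 0.1066, 0.1302] 2604
0.112 70 [0.47932493 0.43494367 0.11200928] [0.50111138 0.44732298 0.11990496] [0.49021815 0.44113333 0.11595712]
(array([ 76,  91,  97, 111, 120, 657,   0,   0,   0]), array([0.1 , 0.11, 0.12, 0.13, 0.14, 0.15, 0.16, 0.17, 0.18, 0.19]))
[0.623, 0.6731, 0.0466, 0.1753] 1272
0.112 61 [0.62044539 0.4059286  0.1121293 ] [0.63388589 0.41720557 0.11963401] [0.62716564 0.41156708 0.11588165]
(array([82, 73, 70, 48, 42, 86,  0,  0,  0]), array([0.1 , 0.11, 0.12, 0.13, 0.14, 0.15, 0.16, 0.17, 0.18, 0.19]))
```

View pics/w8.png

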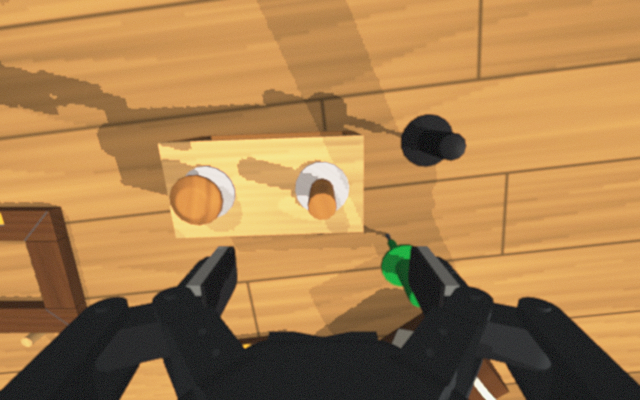

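The stylus at (322,190) hangs upright in its original hole, and the punch at (203,195) is still in place. The gripper is clear and open.

```bash
python3 -c "
from station import *
print(finish_job())"
```

```text
the job is handed in; nothing more can be done
None
```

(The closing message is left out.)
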